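Find the balance point of a carrier beam and set it on its saddle

TASK

The aluminium carrier beam has a weight sealed inside at an unknown place. Lift it at trial points until you find where it balances, then lay it in the slot of the narrow saddle stand at that point, let go and leave it resting there level, held by the saddle alone. Lower it gently, never let it tip steeply, and leave the other things on the bench where they are.

Things in the scene. Friction and masses are not known exactly. Their poses are not given: they have to be found in the camera images.
- beam_center (a point): Middle of the carrier beam, an aluminium bar 300 mm long lying on edge on the bench: centre of length and width, half-way up its section, which is 14 mm wide (x) and 48 mm tall (z); so 24 mm above the section's underside and 24 mm below its top. y runs along the beam. Grey end plates 44 wide, 58 tall, 10 mm thick hold the section 4 mm off the bench.
- beam: The same beam; origin at its middle, at the level of the end plates' feet (28 mm below beam_center). It weighs about 0.7 kg. A heavy weight is sealed and fixed inside at an unseen place: the balance point lies up to about 85 mm from beam_center, to either side along y. Its height is about 15 to 20 mm above the feet.
- seat (a point): Middle of the flat seat of the saddle, 66 mm above the bench; the underside of the beam's section rests on it (beam_center then 24 mm higher). The seat is only 14 mm long along its y, the way the beam's length must go. Cheeks at its x sides leave a slot about 17 mm wide, flared at the top, and rise about 9 mm above the seat; about 33 mm wide over all. z is up.
- stand: The bare steel saddle stand, fixed to the bench: foot plate 90x70x8 mm, a neck 28 mm (x) by 14 mm (y), the seat on top. Origin under the foot's centre.
- green_rack: flat green 24-place tube rack, 129x90x26 mm, on the bench left of the stand; a bystander, origin under its centre
- conical_tube: conical tube with screw cap lying near the front edge, 21x112x21 mm; a bystander
- vial_a: white screw-cap vial standing, 25x25x61 mm; a bystander
- vial_b: second white screw-cap vial standing, 25x25x61 mm; a bystander
- blue_rack: flat blue micro-tube rack, 150x106x30 mm, right of the beam; a bystander
- red_box: red hinged sample box, 137x109x50 mm, far left; a bystander

How it is judged:
By the outcome, as a careful person would: the job done as asked, in the order asked, and still so for the second after the job is handed in, with the robot touching nothing.
It also fails if it takes over 64 s, if anything falls off the work surface, if the arm or the gripper's body presses on something with over 40 N, if the wrist force passes 120 N, or if a joint passes its speed limit or range.

ROBOT

A 7-joint arm with a two-finger parallel gripper is mounted at the origin on a cart in front of the work surface, level with it; the furniture and walls round the work are solid. World frame = base frame: x ahead of the robot, y to its left, z up, the work surface at z = 0. Lengths are in m, angles in rad, forces in N, time in s.
With the tool pointing down it reaches from about 0.425 to 0.975 m from the base axis. Payload 16.7 kg.
Tool frame: the origin (TCP) lies at the very end of the fingers, on their centre line; the grasp point (between the pads) lies 19 mm behind it; z points along the fingers, y is the direction in which the jaws open and shut (so a half turn about z gives the same grasp; the last joint's range is limited). The gripper opens to 85 mm and grips with 20 to 120 N. Pads are 22 mm wide; open, the fingers measure 114 mm over their backs; the gripper's body (76 mm by 85 mm) begins 54 mm behind the grasp point. The pads swing forward as they close: fully open they stand 13 mm farther back than shut.
Start: joints at [-0.149, 0.426, 0.074, 1.606, -0.034, 1.111, -0.067], TCP at [0.675, -0, 0.207] pointing down, gripper open.
Joint ranges: [-2.85, 2.85], [-0.5, 2.14], [-1.23, 1.37], [0.21, 2.46], [-1.02, 4.16], [0.16, 2.05], [-2.73, 2.73]. Speed limits (rad/s): [1.89, 1.89, 2.39, 2.39, 3.01, 3.01, 3.01].

INTERFACE

Orientations are given as a rotation vector (axis times angle).
In Python, from bench import arm gives the robot as it stands.
- The arm moves only by the tool step_arm, never from a script. Its argument "increments" is a list that holds one entry, the list of rows, each a list of 5 numbers: the shift along the tool's x, y, z each as a share of 0.025 m, from -1 to 1, then the turn about the tool's z as a share of 8 degrees, from -1 to 1, then the finger opening in mm, from 0 to 85.4. A call has 1 to 10 rows; each row shifts and turns the commanded pose from where the row before left it, along the tool's axes as they then stand; what a row does not reach is not made up. A row lasts 1/10 s, in which the tool goes at most 50 mm and 8.59 degrees, less where a joint would pass 70% of its speed; a pose out of reach is approached as far as the arm can. A call with a number of a shift or a turn outside -1 to 1 is refused whole. A call with a gripper value outside its range is refused whole. The fingers move at their own pace and stop on an object; "squeeze" is the grip in N (left out, the last holds). Time passes only in rows, so rows that do not move let the fingers close. It gives the time, the measured TCP pose, the force and the opening at its end, in the units of the state.
- arm.get_state(): the state, without advancing time (a new reading comes with each control period).
- arm.snapshot(name): name is "scene" or "side" or "wrist"; returns a dict with "image" (400x640x3 uint8, blue, green, red), "fx", "fy", "cx", "cy" (pixels), "k1" (the pictures are not rectified: a ray, as slopes to the right and down, at radius r is drawn at 1 + k1 r^2 times it, then the intrinsics apply), "R" (3x3) and "t" (3): a world point X has camera coordinates R X + t. Camera axes: x right, y down, z forward; pixel columns grow to the right and rows downward; lengths in m; the calibration is good to about 2 mm. A picture is of the moment at which its call begins. There is no depth.
- arm.job_done(): hands the job in, once; it reports no verdict.
Trained networks look in the newest picture that a camera, given by its name, has taken for a name from the list of things; names that differ only in an ending like _2 or _b are one class to them, and where a whole thing is asked for, a point or a joint stands for the part that bears it (a point fixed in the world has none). Each returns a list of dicts, best first, with "confidence" (0 to 1); they miss things now and then, are a little off and sometimes report something else, mostly with a low value. They report only what shows in the picture. A call takes as long as a camera call.
- arm.outline_of(label, camera): "region" (400x640 bool, what is visible of it) and "position" ([column, row] in pixels, amid what is visible of it).
- arm.pinpoint(label, camera): "position" ([column, row] in pixels: a listed point, or the origin of a listed thing).
The state is a dict: "t": time; "joints": joint angles; "qd": joint speeds; "joint_efforts": joint torques, N m; "position": TCP position; "orientation": TCP orientation; "force": force on the tool from outside, world axes, zero at the start; "ft_torque": the same for the moment, N m; "gripper_width": opening from 0.0 (shut) to 1.0 (fully open).
Only numpy, scipy, OpenCV 4.12 (cv2) and the standard library are available. Lean on these libraries where they do the work, as an engineer would, in place of code of your own. Each camera call takes 0.05 s, during which the arm holds its last target.

## Working session

There is one attempt and no reset: what is moved stays moved. The work goes in short steps, Python scripts to look and compute and a tool call to move; the robot and the scene stay as the last step left them, time stands still between calls to the robot, and variables do not carry over. Pictures are saved under pics/ and viewed, and the job is handed in when it is done.

Besides the shell and the picture viewer there is one more tool, called after "Emit:" by a JSON object that holds its "fn" and its "kwargs". step_arm: Moves the arm, as the interface text tells. Its arguments: {"type":"object","properties":{"increments":{"type":"array"},"squeeze":{"type":"number"}},"required":["increments"]}

```bash
mkdir -p pics; ls; cat > h.py <<'E'
import numpy as np, cv2
from bench import arm
def K(s): return np.array([[s['fx'],0,s['cx']],[0,s['fy'],s['cy']],[0,0,1.]])
def ray(s,p):
    d=np.array([s['k1'],0,0,0,0.])
    # model: drawn at 1+k1 r^2 -> opencv
    q=cv2.undistortPoints(np.array([[p]],float),K(s),d)[0,0]
    R=np.array(s['R']);t=np.array(s['t'])
    return -R.T@t, R.T@np.array([q[0],q[1],1.])
def onz(s,p,z):
    c,d=ray(s,p); return c+d*(z-c[2])/d[2]
def proj(s,X):
    R=np.array(s['R']);X=np.atleast_2d(np.array(X,float))
    r,_=cv2.Rodrigues(R)
    return cv2.projectPoints(X,r,np.array(s['t'],float),K(s),np.array([s['k1'],0,0,0,0.]))[0][:,0]
def tri(sp):
    A=np.zeros((3,3));b=np.zeros(3)
    for s,p in sp:
        c,d=ray(s,p);d=d/np.linalg.norm(d);M=np.eye(3)-np.outer(d,d);A+=M;b+=M@c
    return np.linalg.solve(A,b)
E
python3 - <<'E'
from h import *
S={}
for n in ('scene','side','wrist'):
    s=arm.snapshot(n);S[n]=s
    cv2.imwrite(f'pics/a_{n}.png',s['image'])
    print(n,-np.array(s['R']).T@s['t'])
    for l in ('beam_center','beam','seat','stand'):
        for r in arm.pinpoint(l,n)[:2]:
            print(n,l,np.round(r['position'],1),round(r['confidence'],2), np.round(onz(s,r['position'],{'beam_center':.028,'seat':.066}.get(l,0)),4))
print(arm.get_state())
E
```

```text
pics
scene [-0.63778921  0.68114207  1.63671783]
scene beam_center [368.4 187.9] 0.85 [ 0.479  -0.2168  0.028 ]
scene beam [365.3 192.6] 0.64 [ 0.481  -0.2028  0.    ]
scene seat [307.1 222.7] 0.79 [0.4187 0.1481 0.066 ]
scene seat [202.2 253.3] 0.54 [0.4981 0.6054 0.066 ]
scene stand [310.  231.5] 0.68 [0.4135 0.1382 0.    ]
side [0.32932028 1.35627541 0.69525741]
side beam_center [335.5 180.9] 0.83 [ 0.479 -0.217  0.028]
side beam [336.3 188.4] 0.67 [ 0.4724 -0.1965  0.    ]
side seat [333.7 208.5] 0.59 [0.4492 0.133  0.066 ]
side stand [339.8 225.7] 0.76 [0.4236 0.1407 0.    ]
wrist [0.67480433 0.07817649 0.37456904]
wrist seat [84.7 57.7] 0.71 [0.4288 0.132  0.066 ]
wrist stand [123.1  63.9] 0.88 [0.4256 0.1344 0.    ]
{'t': 0.75, 'joints': array([-0.14950651,  0.42610287,  0.07391503,  1.60597489, -0.03408213,
        1.11079662, -0.06709763]), 'qd': array([ 0.00089643, -0.00044925,  0.0004656 ,  0.00113789,  0.0004857 ,
        0.00106675, -0.00056862]), 'joint_efforts': array([-4.24131678e-03, -9.49396563e+01,  3.75351235e+00, -4.63858223e+01,
        1.87176035e-02,  2.37558612e-03,  4.19649245e-05]), 'position': array([ 6.74978975e-01, -2.79372964e-05,  2.07311428e-01]), 'orientation': array([-2.22148553e+00, -2.22136574e+00,  1.63937696e-05]), 'force': array([ 0.26118062,  0.7266851 , -0.57515679]), 'ft_torque': array([-0.02471068,  0.01415083,  0.0045927 ]), 'gripper_width': 0.999353921425732}
```

View pics/a_scene.png

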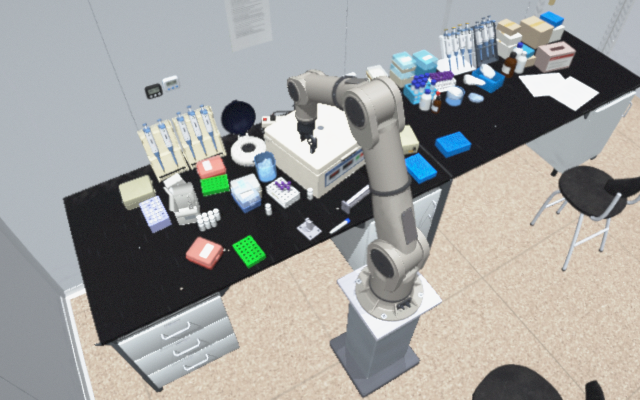

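View pics/a_side.png

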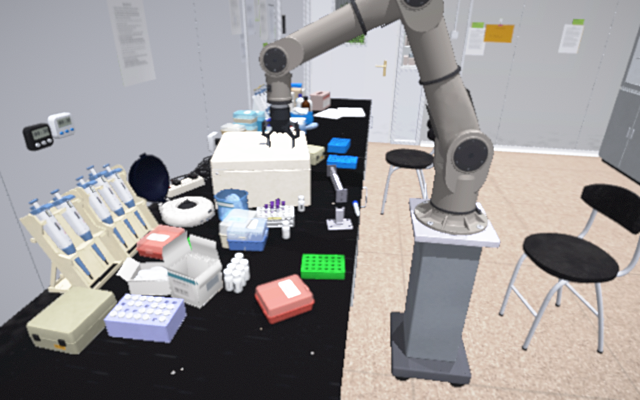

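View pics/a_wrist.png

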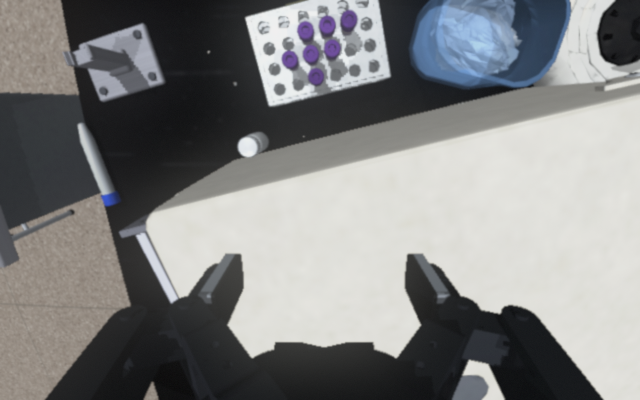

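```bash
python3 - <<'E'
import cv2
a=cv2.imread('pics/a_scene.png')[150:250,260:460]
b=cv2.imread('pics/a_side.png')[120:240,190:390]
cv2.imwrite('pics/z_scene.png',cv2.resize(a,None,fx=4,fy=4,interpolation=3))
cv2.imwrite('pics/z_side.png',cv2.resize(b,None,fx=4,fy=4,interpolation=3))
E
```

```text
(no output)
```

View pics/z_scene.png

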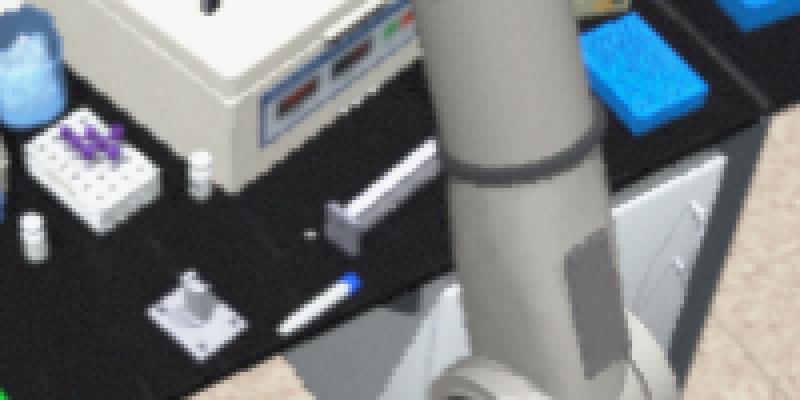

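View pics/z_side.png

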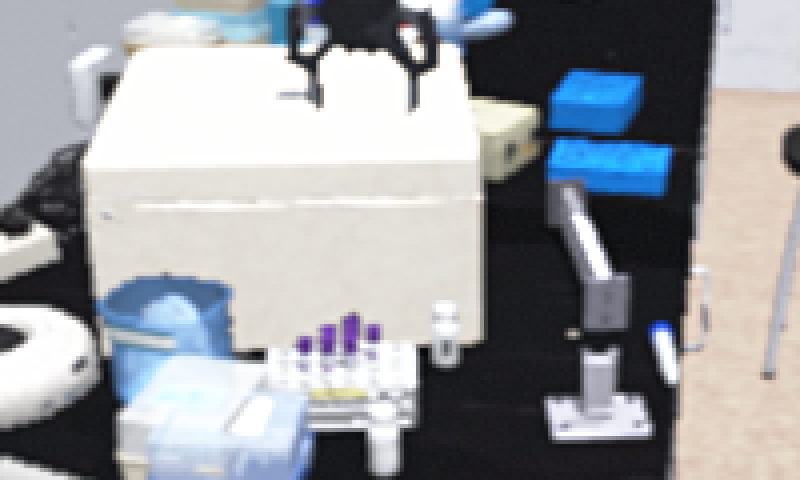

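Emit:
{"fn": "step_arm", "kwargs": {"increments": [[[-1,-0.8,-0.2,0,85],[-1,-0.8,-0.2,0,85],[-1,-0.8,-0.2,0,85],[-1,-0.8,-0.2,0,85],[-1,-0.8,-0.2,0,85],[-1,-0.8,-0.2,0,85],[-1,-0.8,-0.2,0,85],[-1,-0.8,-0.2,0,85],[-1,-0.8,-0.2,0,85],[-1,-0.8,-0.2,0,85]]]}}

```text
t: 1.75
position: [0.474, -0.251, 0.2577]
orientation: [2.221, 2.221, 0.0]
force: [1.0, -0.0, 0.2]
gripper_width: 0.995
```

```bash
python3 - <<'E'
from h import *
S={}
for n in ('wrist','scene','side'):
    s=arm.snapshot(n);S[n]=s
    cv2.imwrite(f'pics/b_{n}.png',s['image'])
    for l in ('beam_center','beam','seat','stand'):
        for r in arm.pinpoint(l,n)[:2]:
            print(n,l,np.round(r['position'],1),round(r['confidence'],2), np.round(onz(s,r['position'],{'beam_center':.028,'seat':.066}.get(l,0)),4))
import pickle;pickle.dump(S,open('b.pkl','wb'))
print(arm.get_state())
E
```

```text
wrist beam_center [323.4 132.2] 0.8 [ 0.474  -0.2037  0.028 ]
wrist beam [325.9 131.6] 0.84 [ 0.4777 -0.205   0.    ]
scene beam_center [368.9 191. ] 0.9 [ 0.4616 -0.2079  0.028 ]
scene beam [364.9 194.6] 0.73 [ 0.4714 -0.1941  0.    ]
scene beam [247.  251.3] 0.51 [0.4578 0.427  0.    ]
scene seat [309.2 224.6] 0.51 [0.4051 0.1452 0.066 ]
scene stand [310.5 232. ] 0.59 [0.4099 0.1376 0.    ]
side beam_center [331.4 184.1] 0.75 [ 0.4932 -0.1773  0.028 ]
side beam [337.  186.2] 0.9 [ 0.4718 -0.2218  0.    ]
side seat [336.6 209.6] 0.72 [0.4377 0.14   0.066 ]
side stand [337.4 225.3] 0.71 [0.4328 0.1392 0.    ]
{'t': 2.5, 'joints': array([ 0.18330765,  0.15355056,  0.20386643,  1.8652114 , -0.03427684,
        1.12635919,  0.39976071]), 'qd': array([ 1.67172723e-03, -1.98710865e-03,  1.15135789e-03,  4.36266242e-05,
        1.33216676e-03, -1.87199330e-03,  4.77346773e-04]), 'joint_efforts': array([-1.13842897e-01, -6.26976800e+01,  2.26280250e+00, -4.67397666e+01,
        1.47943437e-02,  1.24462651e-03, -2.86447786e-03]), 'position': array([ 0.4750455 , -0.24988366,  0.25723367]), 'orientation': array([-2.22114599e+00, -2.22153078e+00,  1.38765059e-04]), 'force': array([-0.05442668,  0.51980885, -0.609649  ]), 'ft_torque': array([ 0.03396899, -0.02636327,  0.01546794]), 'gripper_width': 0.9959091952719461}
```

View pics/b_wrist.png

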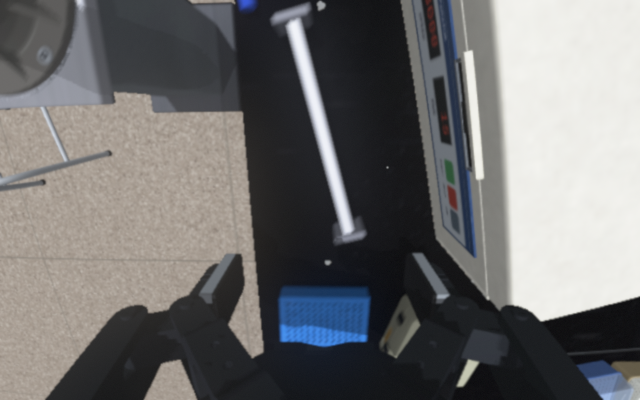

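View pics/b_scene.png

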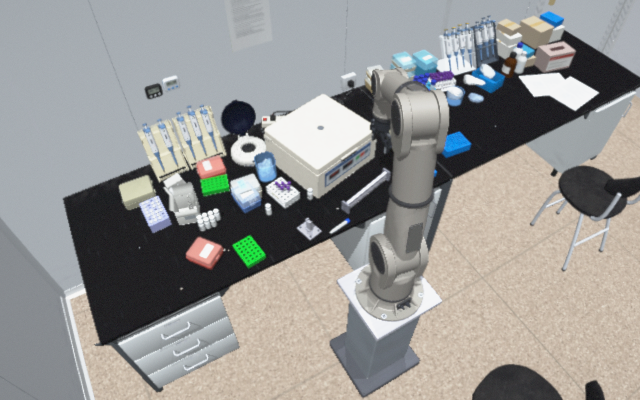

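```bash
python3 - <<'E'
from h import *
import pickle
s=pickle.load(open('b.pkl','rb'))['wrist'];im=s['image'].astype(int)
# section top: bright; per row centroid; z=0.052
P=[];W=[]
for v in range(40,216,6):
    row=im[v,265:380].min(1); m=np.where(row>150)[0]+265
    a=onz(s,(m.min()-.5,v),.052);b=onz(s,(m.max()+.5,v),.052)
    P.append((a+b)/2);W.append(np.linalg.norm(b-a))
P=np.array(P);print(np.round(W,4))
f=np.polyfit(P[:,1],P[:,0],1);print(f,np.degrees(np.arctan(f[0])),np.abs(np.polyval(f,P[:,1])-P[:,0]).max())
for p in [(274,17),(310,4),(276,24),(311,11),(335,226),(363,221),(335,244),(366,238)]: print(p,np.round(onz(s,p,.058),4),np.round(onz(s,p,0.0),4))
# machine front edge: top/bottom
for p in [(435,210),(405,20)]: print('mach base',np.round(onz(s,p,0),4))
for p in [(460,0),(483,180)]: print('mach handle z=.15',np.round(onz(s,p,.15),4))
print('edge',np.round(onz(s,(250,200),0),4))
im2=cv2.resize(s['image'][0:270,230:400],None,fx=3.5,fy=2.2*1,interpolation=3)
cv2.imwrite('pics/b_z.png',cv2.resize(s['image'][0:260,230:400],None,fx=2.3,fy=2.3,interpolation=3))
E
```

```text
[0.0166 0.0179 0.0168 0.0169 0.017  0.017  0.0171 0.0172 0.0173 0.0162
 0.0175 0.0163 0.0177 0.0165 0.0166 0.0167 0.0168 0.0156 0.017  0.0158
 0.0172 0.0174 0.0161 0.0176 0.0163 0.0165 0.0166 0.0167 0.0154 0.0169]
[-0.26916335  0.41779236] -15.064886167205737 0.000550144910871464
(274, 17) [ 0.4172 -0.071   0.058 ] [ 0.4082 -0.0549  0.    ]
(310, 4) [ 0.4586 -0.0578  0.058 ] [ 0.4562 -0.0397  0.    ]
(276, 24) [ 0.4192 -0.0783  0.058 ] [ 0.4105 -0.0634  0.    ]
(311, 11) [ 0.4597 -0.065   0.058 ] [ 0.4575 -0.048   0.    ]
(335, 226) [ 0.4904 -0.3302  0.058 ] [ 0.4931 -0.3551  0.    ]
(363, 221) [ 0.5295 -0.3226  0.058 ] [ 0.5383 -0.3463  0.    ]
(335, 244) [ 0.4908 -0.3583  0.058 ] [ 0.4935 -0.3876  0.    ]
(366, 238) [ 0.535  -0.3488  0.058 ] [ 0.5447 -0.3766  0.    ]
mach base [ 0.6539 -0.3273  0.    ]
mach base [ 0.5829 -0.0576  0.    ]
mach handle z=.15 [ 0.591  -0.0815  0.15  ]
mach handle z=.15 [ 0.6361 -0.2404  0.15  ]
edge [ 0.3579 -0.3107  0.    ]
```

View pics/b_z.png

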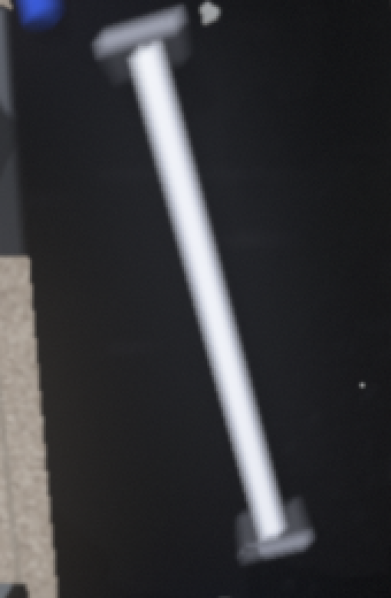

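Emit:
{"fn": "step_arm", "kwargs": {"increments": [[[0.82,0,0.9,0,60],[0.82,0,0.9,0,60],[0,0,0.9,-0.94,60],[0,0,0.9,-0.94,60],[0,0,0.9,0,60],[0,0,0.9,0,60],[0,0,0.9,0,60],[0,0,0.5,0,60],[0,0,0.2,0,60],[0,0,0,0,60]]]}}

```text
t: 3.5
position: [0.4749, -0.209, 0.0822]
orientation: [-1.911, -2.493, 0.0]
force: [0.7, -0.3, 0.5]
gripper_width: 0.698
```

```bash
python3 - <<'E'
from h import *
s=arm.snapshot('wrist')
cv2.imwrite(f'pics/c_wrist.png',s['image'])
st=arm.get_state();print(st['position'],st['orientation'],st['force'],st['ft_torque'])
E
```

```text
[ 0.47525601 -0.20911713  0.08278746] [1.91158054e+00 2.49268432e+00 2.19877467e-04] [0.32817984 0.16878812 0.70000542] [ 0.00376244 -0.02521806  0.00204892]
```

View pics/c_wrist.png

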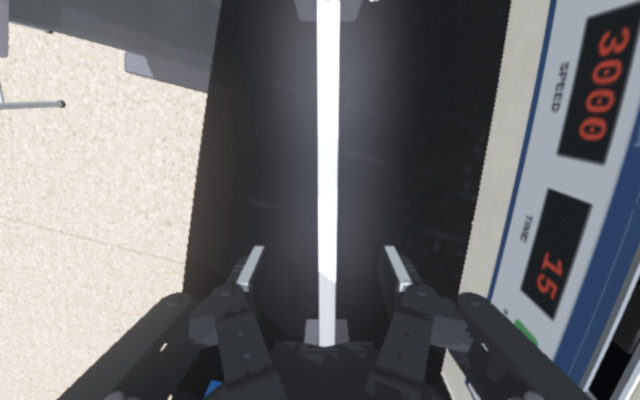

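Emit:
{"fn": "step_arm", "kwargs": {"increments": [[[0,0,0.8,0,60],[0,0,0.8,0,60],[0,0,0.6,0,60],[0,0,0.2,0,60],[0,0,0,0,5],[0,0,0,0,5],[0,0,0,0,5],[0,0,0,0,5],[0,0,0,0,5],[0,0,0,0,5]]], "squeeze": 110}}

```text
t: 4.55
position: [0.4763, -0.2091, 0.0234]
orientation: [1.91, 2.491, 0.002]
force: [2.6, 1.0, 6.6]
gripper_width: 0.11
```

```bash
python3 - <<'E'
from h import *
st=arm.get_state();print(st['position'],st['orientation'],st['force'],st['ft_torque'],st['gripper_width'])
E
```

```text
[ 0.47630171 -0.20907385  0.02343069] [1.91002426e+00 2.49143773e+00 1.91761856e-03] [2.56215849 0.9691647  6.64668281] [ 0.27652783 -0.39944748 -0.02174616] 0.10991639572199602
```

Emit:
{"fn": "step_arm", "kwargs": {"increments": [[[0,0,0,0,5],[0,0,0,0,5],[0,0,0,0,5],[0,0,-0.1,0,5],[0,0,-0.1,0,5],[0,0,-0.1,0,5],[0,0,-0.1,0,5],[0,0,0,0,5],[0,0,0,0,5]]]}}

```text
t: 5.45
position: [0.4749, -0.209, 0.0323]
orientation: [-1.912, -2.493, 0.0]
force: [-0.7, -0.4, -6.0]
gripper_width: 0.107
```

```bash
python3 - <<'E'
from h import *
for n in ('wrist','side'):
    s=arm.snapshot(n);cv2.imwrite(f'pics/d_{n}.png',s['image'])
for i in range(1):
    st=arm.get_state();print(st['position'],st['orientation'],st['force'],st['ft_torque'],st['gripper_width'])
R,_=cv2.Rodrigues(st['orientation']);print('tool',R.T@st['force'],R.T@st['ft_torque'])
E
```

```text
[ 0.47482527 -0.20895025  0.03218853] [-1.91144873e+00 -2.49279153e+00  1.61805029e-04] [ 0.41339481  0.19544196 -7.02884525] [0.00623489 0.01491767 0.00751164] 0.10869028003816582
tool [0.0801859  0.45185584 7.02873778] [ 0.01279037  0.00989002 -0.00751196]
```

View pics/d_wrist.png

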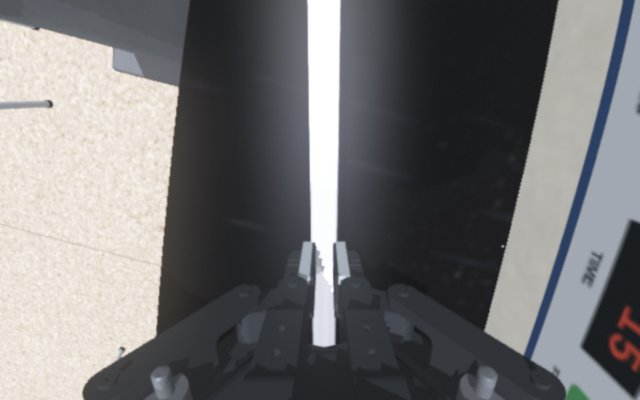

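View pics/d_side.png

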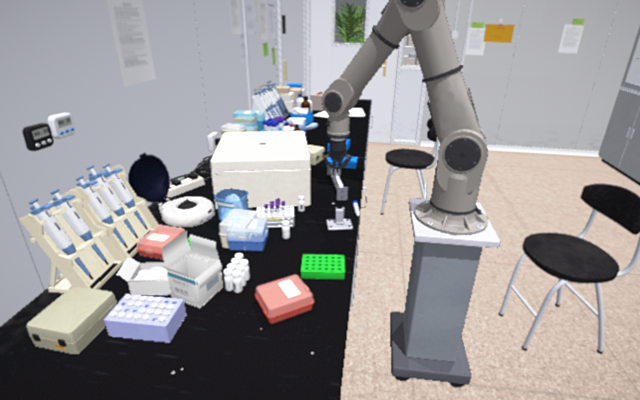

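```bash
cat >> h.py <<'E'
def tilt(s,rows=range(2,230,8)):
    im=s['image'].astype(int);out=[]
    for v in rows:
        g=cv2.GaussianBlur(s['image'],(3,3),0)[v,270:380].min(1).astype(float)
        m=np.where(g>150)[0]
        if len(m)<5: continue
        i,j=m[0],m[-1]
        a=i-(g[i]-150)/(g[i]-g[i-1]) if i>0 else i
        b=j+(g[j]-150)/(g[j]-g[j+1])
        out.append((v,a+270,b+270))
    return out
E
python3 - <<'E'
from h import *
s=arm.snapshot('wrist')
st=arm.get_state();print(st['force'],st['ft_torque'],st['position'])
R=np.array(s['R']);
o=tilt(s)
ax=np.array([-np.sin(np.radians(15.06)),np.cos(np.radians(15.06)),0]);xx=np.array([ax[1],-ax[0],0])
# depth from width 14mm
pts=[]
for v,a,b in o:
    ca,da=ray(s,(a,v));cb,db=ray(s,(b,v))
    # vertical distance k with |k*(da/-daz - db/-dbz)|.x = 14mm
    k=.014/abs(((da/-da[2])-(db/-db[2]))@xx)
    p=ca+(da/-da[2]+db/-db[2])/2*k
    pts.append(((p-st['position'])@ax,p[2])); print(v,round(b-a,2),np.round(pts[-1],4))
pts=np.array(pts);f=np.polyfit(pts[:,0],pts[:,1],1);print(f,np.degrees(np.arctan(f[0])))
cv2.imwrite('pics/d_z.png',cv2.resize(cv2.imread('pics/d_side.png')[130:240,280:400],None,fx=5,fy=5,interpolation=3))
E
```

```text
[-0.17171801 -1.48939147 -7.04615919] [ 0.00441773 -0.03915545  0.00628681] [ 0.47487001 -0.20898181  0.03219393]
2 34.44 [0.1202 0.0679]
10 33.95 [0.1176 0.0668]
18 33.82 [0.1145 0.0671]
26 33.73 [0.1114 0.0676]
34 33.58 [0.1083 0.0678]
42 33.19 [0.1054 0.0671]
50 33.04 [0.1022 0.0674]
58 32.88 [0.0991 0.0676]
66 32.52 [0.096  0.0671]
74 32.32 [0.0927 0.0672]
82 32.1 [0.0895 0.0672]
90 32.09 [0.0861 0.0681]
98 31.77 [0.0828 0.0678]
106 31.46 [0.0794 0.0674]
114 31.33 [0.076  0.0679]
122 31.09 [0.0725 0.0679]
130 30.65 [0.0689 0.067 ]
138 30.34 [0.0653 0.0668]
146 30.12 [0.0616 0.0669]
154 29.86 [0.0579 0.0669]
162 29.58 [0.0541 0.0667]
170 29.12 [0.0501 0.0658]
178 28.85 [0.0461 0.0656]
186 28.32 [0.0417 0.0643]
194 27.78 [0.0372 0.063 ]
202 27.4 [0.0327 0.0623]
210 27.11 [0.0283 0.0622]
218 26.89 [0.0239 0.0624]
226 26.61 [0.0194 0.0622]
[0.05258641 0.06239374] 3.0102066583863607
```

View pics/d_z.png

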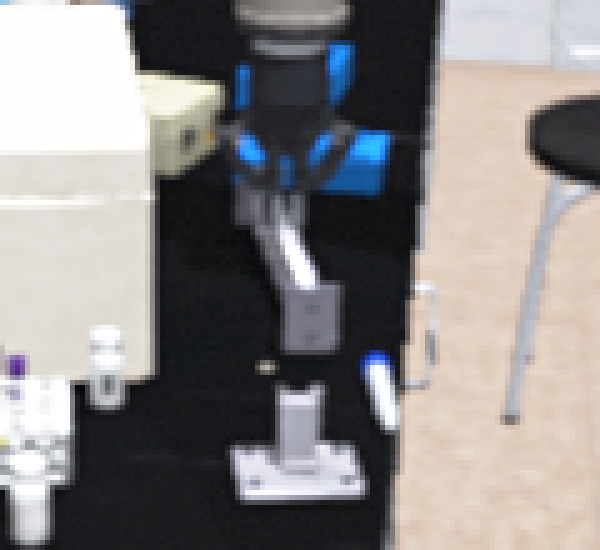

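```bash
python3 - <<'E'
from h import *
s=arm.snapshot('wrist')
st=arm.get_state();print(st['force'],st['ft_torque'],st['position'])
ax=np.array([-np.sin(np.radians(15.06)),np.cos(np.radians(15.06)),0]);xx=np.array([ax[1],-ax[0],0])
c=dict(s);c['image']=cv2.imread('pics/c_wrist.png')
# c: same orientation, tcp z 0.0828 vs now
R=np.array(s['R']);C=-R.T@s['t'];Cc=C+np.array([0.4753,-.2091,.0828])-st['position'];c['t']=-R@Cc
for q,zt in ((c,.052),(s,.061)):
    P=[]
    for v,a,b in tilt(q,range(30 if q is c else 2,160,8)):
        ca,da=ray(q,(a,v));cb,db=ray(q,(b,v))
        # width expected at true z level: compute width excess in px
        w=abs((onz(q,(a,v),zt)-onz(q,(b,v),zt))@xx); pxw=(b-a)*.014/w
        P.append((v,(b-a)-pxw,b-a, (onz(q,((a+b)/2,v),zt)-st['position'])@ax))
    P=np.array(P);print(np.round(P,3))
E
```

```text
[ 0.57426054  0.15504713 -5.94352095] [-0.0099995   0.04589999 -0.01099883] [ 0.47486906 -0.20896016  0.03219641]
[[3.0000e+01 1.6260e+00 2.4022e+01 1.2500e-01]
 [3.8000e+01 1.5860e+00 2.3839e+01 1.2100e-01]
 [4.6000e+01 1.5620e+00 2.3670e+01 1.1600e-01]
 [5.4000e+01 1.6040e+00 2.3565e+01 1.1200e-01]
 [6.2000e+01 1.6780e+00 2.3492e+01 1.0700e-01]
 [7.0000e+01 1.7400e+00 2.3404e+01 1.0200e-01]
 [7.8000e+01 1.7210e+00 2.3234e+01 9.7000e-02]
 [8.6000e+01 1.7060e+00 2.3066e+01 9.2000e-02]
 [9.4000e+01 1.5980e+00 2.2804e+01 8.7000e-02]
 [1.0200e+02 1.4460e+00 2.2496e+01 8.2000e-02]
 [1.1000e+02 1.4250e+00 2.2317e+01 7.7000e-02]
 [1.1800e+02 1.4420e+00 2.2175e+01 7.2000e-02]
 [1.2600e+02 1.4930e+00 2.2066e+01 6.7000e-02]
 [1.3400e+02 1.4710e+00 2.1882e+01 6.1000e-02]
 [1.4200e+02 1.0160e+00 2.1263e+01 5.6000e-02]
 [1.5000e+02 8.8700e-01 2.0969e+01 5.0000e-02]
 [1.5800e+02 7.4600e-01 2.0661e+01 4.5000e-02]]
[[2.0000e+00 1.7130e+00 3.4439e+01 1.2200e-01]
 [1.0000e+01 1.4460e+00 3.3978e+01 1.1900e-01]
 [1.8000e+01 1.4840e+00 3.3818e+01 1.1600e-01]
 [2.6000e+01 1.6060e+00 3.3740e+01 1.1300e-01]
 [3.4000e+01 1.6440e+00 3.3575e+01 1.1000e-01]
 [4.2000e+01 1.4590e+00 3.3185e+01 1.0700e-01]
 [5.0000e+01 1.5270e+00 3.3045e+01 1.0300e-01]
 [5.8000e+01 1.5760e+00 3.2883e+01 1.0000e-01]
 [6.6000e+01 1.4250e+00 3.2520e+01 9.7000e-02]
 [7.4000e+01 1.4530e+00 3.2333e+01 9.3000e-02]
 [8.2000e+01 1.4360e+00 3.2098e+01 9.0000e-02]
 [9.0000e+01 1.6700e+00 3.2113e+01 8.7000e-02]
 [9.8000e+01 1.5460e+00 3.1766e+01 8.3000e-02]
 [1.0600e+02 1.4870e+00 3.1484e+01 7.9000e-02]
 [1.1400e+02 1.5600e+00 3.1330e+01 7.6000e-02]
 [1.2200e+02 1.5310e+00 3.1072e+01 7.2000e-02]
 [1.3000e+02 1.3200e+00 3.0630e+01 6.8000e-02]
 [1.3800e+02 1.2760e+00 3.0353e+01 6.5000e-02]
 [1.4600e+02 1.2750e+00 3.0118e+01 6.1000e-02]
 [1.5400e+02 1.2590e+00 2.9864e+01 5.7000e-02]]
```

Emit:
{"fn": "step_arm", "kwargs": {"increments": [[[0,0,-0.2,0,5],[0,0,-0.2,0,5],[0,0,-0.2,0,5],[0,0,-0.2,0,5],[0,0,0,0,5],[0,0,0,0,5]]]}}

```text
t: 6.25
position: [0.4751, -0.209, 0.0525]
orientation: [1.911, 2.493, 0.0]
force: [-0.0, 0.2, -6.7]
gripper_width: 0.108
```

```bash
cat >> h.py <<'E'
def avg(n=20):
    F=[];T=[]
    for i in range(n):
        s=arm.snapshot('wrist');st=arm.get_state()
        R,_=cv2.Rodrigues(st['orientation']);F.append(R.T@st['force']);T.append(R.T@st['ft_torque'])
    F=np.array(F);T=np.array(T)
    print('F tool',F.mean(0).round(3),'T tool',T.mean(0).round(4),'sem',(T.std(0)/n**.5).round(4),'c_along_toolx mm',(T.mean(0)[1]/F.mean(0)[2]*-1000).round(1))
    return s,st
E
python3 - <<'E'
from h import *
s,st=avg(20);print(st['position'],st['t'],st['joint_efforts'].round(2))
cv2.imwrite('pics/e_wrist.png',s['image'])
P=[]
for v,a,b in tilt(s,range(2,160,8)):
    w=np.linalg.norm(onz(s,(a,v),.081)-onz(s,(b,v),.081)); P.append((b-a)-(b-a)*.014/w)
print(np.round(P,2))
s=arm.snapshot('side');cv2.imwrite('pics/e_z.png',cv2.resize(s['image'][130:240,280:400],None,fx=5,fy=5,interpolation=3))
E
```

```text
F tool [ 0.108 -0.083  6.404] T tool [0.0103 0.0034 0.003 ] sem [0.0075 0.008  0.0069] c_along_toolx mm -0.5
[ 0.47493943 -0.20900519  0.05229777] 7.25 [ 0.000e+00 -7.860e+01  4.140e+00 -3.435e+01  2.000e-02 -1.000e-02
  0.000e+00]
[1.66 1.48 1.61 1.57 1.58 1.49 1.64 1.59 1.45 1.49 1.52 1.59 1.58 1.55
 1.56 1.5  1.38 1.34 1.25 1.36]
```

View pics/e_z.png

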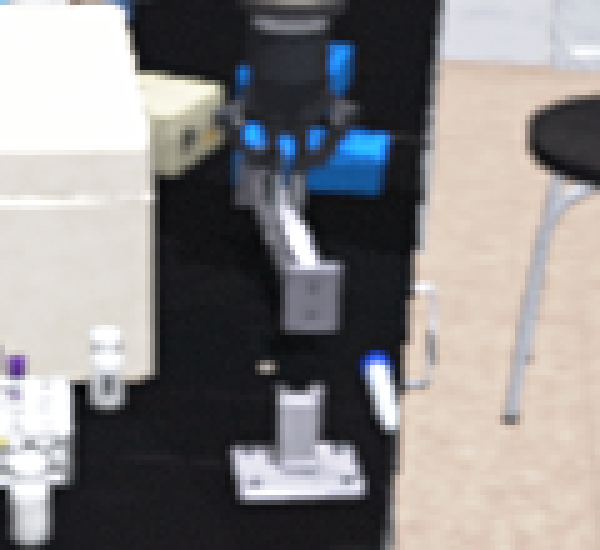

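Emit:
{"fn": "step_arm", "kwargs": {"increments": [[[0,0,0.4,0,5],[0,0,0.4,0,5],[0,0,0.2,0,5],[0,0,0.1,0,5],[0,0,0.05,0,5],[0,0,0.05,0,5],[0,0,0,0,30],[0,0,0,0,30],[0,0,0,0,30],[0,0,0,0,30]]]}}

```text
t: 8.3
position: [0.4751, -0.2092, 0.0225]
orientation: [1.912, 2.493, 0.0]
force: [-0.5, 0.1, -0.5]
gripper_width: 0.353
```

Emit:
{"fn": "step_arm", "kwargs": {"increments": [[[0.6,0,0,0,30],[0.6,0,0,0,30],[0,0,0,0,5],[0,0,0,0,5],[0,0,0,0,5],[0,0,0,0,5],[0,0,0,0,5],[0,0,-0.1,0,5],[0,0,-0.1,0,5],[0,0,-0.1,0,5]]]}}

```text
t: 9.3
position: [0.4669, -0.1802, 0.0298]
orientation: [-1.912, -2.492, 0.001]
force: [-0.2, 0.7, -6.4]
gripper_width: 0.112
```

```bash
python3 - <<'E'
from h import *
s,st=avg(10);print(st['position'],st['t'],st['gripper_width'])
E
```

```text
F tool [0.275 0.077 6.544] T tool [-1.000e-04  2.028e-01 -1.220e-02] sem [0.0065 0.0101 0.0097] c_along_toolx mm -31.0
[ 0.46710514 -0.1800236   0.02972906] 9.8 0.11210418952603174
```

Emit:
{"fn": "step_arm", "kwargs": {"increments": [[[0,0,0.1,0,5],[0,0,0.1,0,5],[0,0,0.1,0,5],[0,0,0,0,30],[0,0,0,0,30],[0,0,0,0,30],[0,0,0,0,30],[-0.6,0,0,0,30],[-0.63,0,0,0,30],[0,0,0,0,5]]]}}

```text
t: 10.8
position: [0.4758, -0.2129, 0.0225]
orientation: [1.914, 2.489, -0.001]
force: [1.0, 0.3, 0.1]
gripper_width: 0.196
```

Emit:
{"fn": "step_arm", "kwargs": {"increments": [[[0,0,0,0,5],[0,0,0,0,5],[0,0,0,0,5],[0,0,0,0,5],[0,0,0,0,5],[0,0,-0.2,0,5],[0,0,-0.4,0,5],[0,0,-0.4,0,5],[0,0,-0.4,0,5],[0,0,0,0,5]]]}}

```text
t: 11.8
position: [0.476, -0.2099, 0.059]
orientation: [1.91, 2.491, 0.002]
force: [0.8, 0.7, -5.8]
gripper_width: 0.108
```

```bash
python3 - <<'E'
from h import *
s,st=avg(40);print(st['position'],st['t'],st['gripper_width'])
E
```

```text
F tool [-0.034 -0.118  6.581] T tool [ 0.0013 -0.0048  0.0016] sem [0.0046 0.0039 0.0053] c_along_toolx mm 0.7
[ 0.47514218 -0.20971474  0.05729738] 13.8 0.10579226171348802
```

```bash
python3 - <<'E'
from h import *
s=arm.snapshot('wrist')
C=-np.array(s['R']).T@s['t']
# start-wrist calibration: rotate back by 15.04deg about z, shift; use initial known C
a=dict(s);a['image']=cv2.imread('pics/a_wrist.png')
th=np.radians(-15.04);Rz=np.array([[np.cos(th),-np.sin(th),0],[np.sin(th),np.cos(th),0],[0,0,1]])
a['R']=np.array(s['R'])@Rz.T; Ca=np.array([0.67480433,0.07817649,0.37456904]);a['t']=-a['R']@Ca
print(np.round(a['R'],4))
q=a['image'][0:130,50:200];cv2.imwrite('pics/az.png',cv2.resize(q,None,fx=5,fy=4.5,interpolation=3))
for p in [(83,41),(144,24),(163,82),(100,101)]: print(np.round(onz(a,p,.008),4))
for p in [(150,215)]: print('corner',np.round(onz(a,p,.17),4),np.round(onz(a,p,.15),4))
for p in [(252,143)]: print('vial top',np.round(onz(a,p,.061),4))
import pickle;pickle.dump(a,open('a.pkl','wb'))
E
```

```text
[[ 1.000e+00  1.400e-03  1.200e-03]
 [ 9.000e-04 -9.508e-01  3.099e-01]
 [ 1.500e-03 -3.099e-01 -9.508e-01]]
[0.3845 0.1608 0.008 ]
[0.4645 0.1759 0.008 ]
[0.4782 0.1111 0.008 ]
[0.392  0.0907 0.008 ]
corner [ 0.5382 -0.0008  0.17  ] [ 0.5249 -0.0085  0.15  ]
vial top [0.5964 0.0422 0.061 ]
```

View pics/az.png

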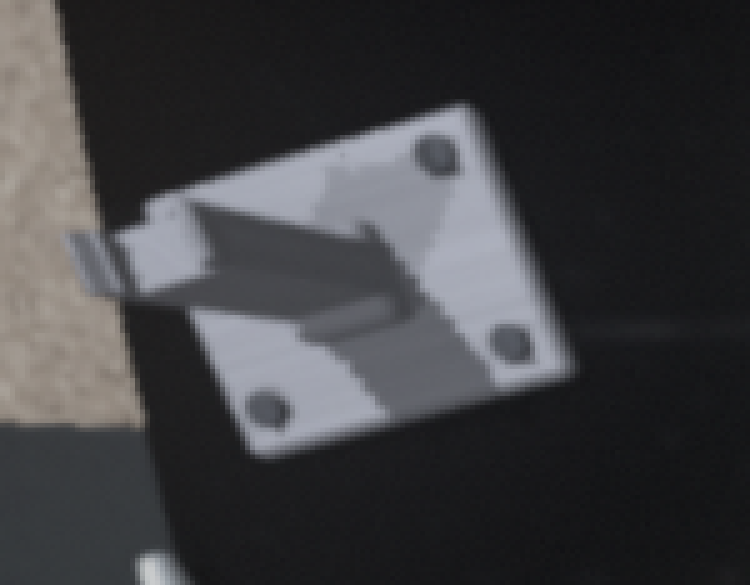

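Emit:
{"fn": "step_arm", "kwargs": {"increments": [[[0,0,-0.5,0,5],[0,0,-0.9,0,5],[0,0,-0.9,0,5],[0,0,-0.9,0,5],[0,0,-0.9,0,5],[0.2,0.1,-0.9,0,5],[0.5,0.3,-0.9,0,5],[0.8,0.4,-0.9,0,5],[0.8,0.4,-0.9,0,5],[0.8,0.4,-0.4,0,5]]]}}

```text
t: 14.85
position: [0.4942, -0.1239, 0.2628]
orientation: [1.911, 2.49, 0.002]
force: [1.0, -1.0, -6.5]
gripper_width: 0.109
```

Emit:
{"fn": "step_arm", "kwargs": {"increments": [[[0.8,0.45,0,0,5],[0.8,0.45,0,0,5],[0.8,0.45,0,0,5],[0.8,0.45,0,0,5],[0.8,0.45,0,0,5],[0.8,0.4,0,0,5],[0.5,0.3,0,0,5],[0.3,0.1,0,0,5],[0,0,0,0,5],[0,0,0,0,5]]]}}

```text
t: 15.85
position: [0.5308, 0.0294, 0.2599]
orientation: [1.913, 2.492, -0.001]
force: [-0.6, -0.7, -6.4]
gripper_width: 0.108
```

```bash
python3 - <<'E'
from h import *
import pickle
S={}
for n in ('wrist','scene','side'):
    s=arm.snapshot(n);S[n]=s
    cv2.imwrite(f'pics/f_{n}.png',s['image'])
    for l in ('seat','stand','vial_a','vial_b','green_rack','conical_tube'):
        for r in arm.pinpoint(l,n)[:2]:
            print(n,l,np.round(r['position'],1),round(r['confidence'],2), np.round(onz(s,r['position'],{'seat':.066}.get(l,0)),4))
pickle.dump(S,open('f.pkl','wb'))
st=arm.get_state();print(st['position'],st['orientation'],st['t'],st['ft_torque'])
E
```

```text
wrist seat [259.5  63.6] 0.75 [0.4243 0.1348 0.066 ]
wrist stand [272.6  72.8] 0.98 [0.4289 0.1331 0.    ]
wrist vial_a [361.4 166.8] 0.93 [0.5884 0.0377 0.    ]
wrist vial_a [416.   19.6] 0.65 [0.6    0.2493 0.    ]
wrist vial_b [361.4 166.8] 0.93 [0.5884 0.0377 0.    ]
wrist vial_b [416.   19.6] 0.65 [0.6    0.2493 0.    ]
wrist conical_tube [215.8 146.1] 0.93 [0.3673 0.0113 0.    ]
scene seat [307.8 221.1] 0.65 [0.4248 0.1412 0.066 ]
scene stand [307.5 231.8] 0.48 [0.4176 0.1487 0.    ]
scene vial_a [270. 213.] 0.57 [0.5984 0.2474 0.    ]
scene vial_b [270. 213.] 0.57 [0.5984 0.2474 0.    ]
scene green_rack [251.1 253.8] 0.89 [0.4371 0.4168 0.    ]
side seat [335.7 209.2] 0.91 [0.4413 0.1374 0.066 ]
side stand [337.  221.7] 0.74 [0.4371 0.112  0.    ]
side vial_a [299.2 211.9] 0.66 [0.5941 0.0569 0.    ]
side vial_a [286.2 239.2] 0.62 [0.5992 0.2654 0.    ]
side vial_b [299.2 211.9] 0.66 [0.5941 0.0569 0.    ]
side vial_b [286.2 239.2] 0.62 [0.5992 0.2654 0.    ]
side green_rack [322.  268.7] 0.76 [0.4521 0.4153 0.    ]
side green_rack [339.9 163.9] 0.75 [ 0.487  -0.5182  0.    ]
side conical_tube [357.7 213.6] 0.48 [0.3627 0.0331 0.    ]
[0.5309743  0.03048123 0.25978273] [-1.91155051e+00 -2.49302079e+00  8.73878853e-05] 16.9 [ 0.02060525  0.0334455  -0.01644602]
```

View pics/f_wrist.png

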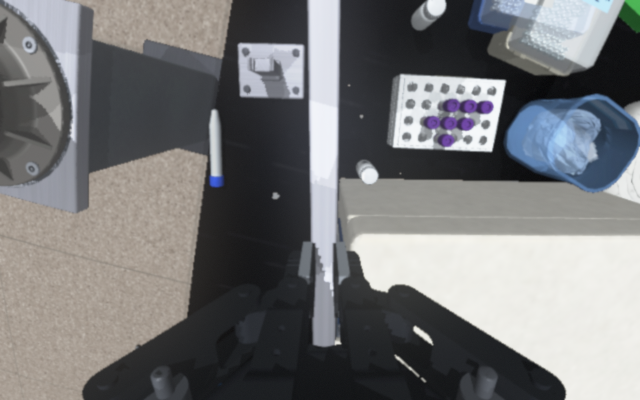

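View pics/f_side.png

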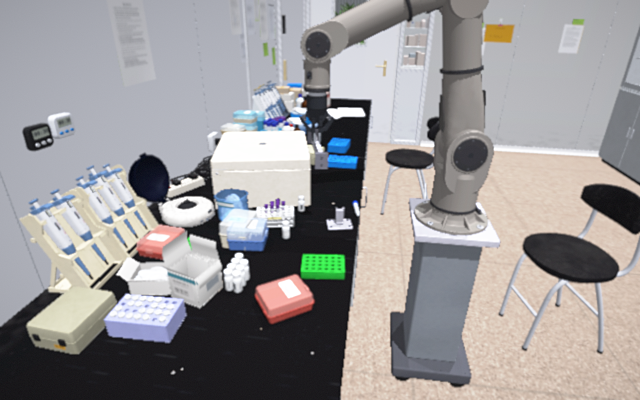

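```bash
python3 - <<'E'
from h import *
q=cv2.imread('pics/f_wrist.png')[35:105,230:312];cv2.imwrite('pics/fz.png',cv2.resize(q,None,fx=8,fy=8,interpolation=3))
E
```

```text
(no output)
```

View pics/fz.png

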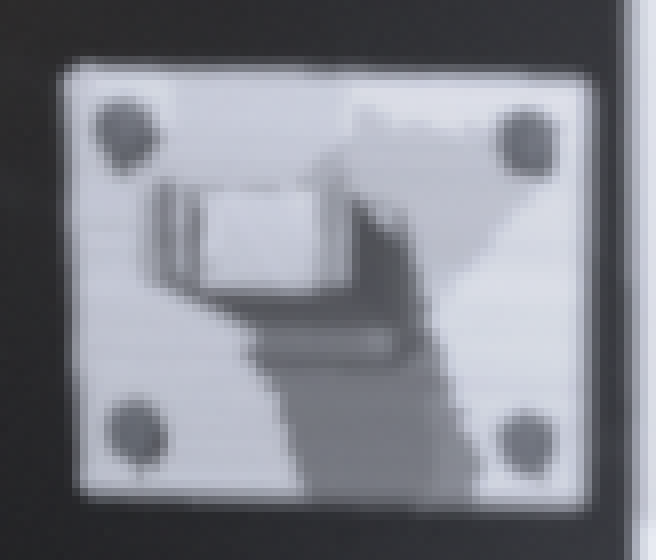

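```bash
python3 - <<'E'
from h import *
import pickle
from scipy.optimize import least_squares
S=pickle.load(open('f.pkl','rb'));s=S['wrist']
def px(u,v): return (230+(u+.5)/8-.5,35+(v+.5)/8-.5)
cor=np.array([px(*p) for p in [(65,68),(595,78),(590,508),(80,495)]])
m=np.array([[-.045,.035],[.045,.035],[.045,-.035],[-.045,-.035]])
def W(p,l,z):
    c,n=np.cos(p[2]),np.sin(p[2]);l=np.atleast_2d(l)
    return np.c_[p[0]+c*l[:,0]-n*l[:,1],p[1]+n*l[:,0]+c*l[:,1],np.full(len(l),z)]
f=lambda p:(proj(s,W(p,m,.008))-cor).ravel()
r=least_squares(f,[.43,.133,.26]);print(r.x,np.degrees(r.x[2]),r.fun.round(2))
P=[onz(s,px(*q),.066) for q in [(200,188),(320,188),(320,290),(200,290)]]
print(np.round(P,4),np.mean(P,0).round(4))
print('cheek inner @.066 lines pred',(proj(s,W(r.x,[[-.0085,.007],[.0085,.007],[.0085,-.007],[-.0085,-.007]],.066))-[230,35])*8)
a=pickle.load(open('a.pkl','rb'))
ca=np.array([(145,23.3),(164.4,83.3),(101.6,101.8)])
ra=least_squares(lambda p:(proj(a,W(p,m[1:],.008))-ca).ravel(),[.43,.133,.26]);print('a',ra.x,np.degrees(ra.x[2]),ra.fun.round(2))
# beam axis in wrist: tool yaw
R,_=cv2.Rodrigues(arm.get_state()['orientation']);print('tool yaw',np.degrees(np.arctan2(-R[0,0],R[1,0])))
o=tilt(s,range(2,220,12))
print([(v,round((x+y)/2,1)) for v,x,y in o])
E
```

```text
[0.42782877 0.1343012  0.23179605] 13.28093552445405 [-0.53 -0.69  0.26 -0.34  0.24  0.6   0.04  0.55]
[[0.4175 0.1392 0.066 ]
 [0.4345 0.1436 0.066 ]
 [0.4375 0.13   0.066 ]
 [0.4203 0.1255 0.066 ]] [0.4274 0.1346 0.066 ]
cheek inner @.066 lines pred [[199.44206062 185.68793129]
 [315.44527997 188.35942683]
 [317.2370632  290.88218096]
 [202.48988721 288.15069874]]
a [0.42927445 0.13333477 0.219011  ] 12.548405723906086 [-0.23 -0.63  0.89  0.48 -0.71  0.25]
tool yaw 15.040850478916088
[(2, np.float64(323.4)), (14, np.float64(323.5)), (26, np.float64(323.4)), (38, np.float64(323.4)), (50, np.float64(304.2)), (62, np.float64(304.1)), (74, np.float64(310.4)), (86, np.float64(311.9)), (98, np.float64(323.4)), (110, np.float64(323.3)), (122, np.float64(323.3)), (134, np.float64(323.5)), (146, np.float64(323.5)), (158, np.float64(323.3)), (170, np.float64(342.7)), (182, np.float64(343.3)), (194, np.float64(323.5)), (206, np.float64(323.6)), (218, np.float64(334.6))]
```

Emit:
{"fn": "step_arm", "kwargs": {"increments": [[[0.4,-0.2,0,0,5],[0.7,-0.4,0,0,5],[0.8,-0.5,0,0,5],[0.8,-0.5,0,0,5],[0.8,-0.5,0,0,5],[0.8,-0.4,0,0,5],[0.5,-0.3,0,0,5],[0.29,-0.11,0,0,5],[0,0,0,0.23,5],[0,0,0,0,5]]]}}

```text
t: 17.9
position: [0.4279, 0.1344, 0.2599]
orientation: [1.952, 2.461, 0.0]
force: [0.6, -0.3, -5.8]
gripper_width: 0.111
```

```bash
python3 - <<'E'
from h import *
import pickle
s=arm.snapshot('wrist');st=arm.get_state();R,_=cv2.Rodrigues(st['orientation'])
print(st['position'],np.degrees(np.arctan2(-R[0,0],R[1,0])),st['t'])
print(proj(s,[st['position']+R[:,0]*d+np.array([0,0,.0296]) for d in (.03,.06,.09,.12)]).round(1))
tx,ty=R[:,0],R[:,1];d=np.array([.4277,.1344,0])-st['position'];print('to go mm tool x,y',d@tx*1000,d@ty*1000)
print([(v,round((x+y)/2,1)) for v,x,y in tilt(s,range(2,220,12))])
cv2.imwrite('pics/g_wrist.png',s['image'])
E
```

```text
[0.42797749 0.13425134 0.25983413] 13.197284940859365 17.95
[[324.2 206.9]
 [324.3 148.3]
 [324.3  82.1]
 [324.4   7.9]]
to go mm tool x,y 0.21625256402222193 -0.2541041380022666
[(2, np.float64(304.6)), (14, np.float64(304.6)), (26, np.float64(304.5)), (38, np.float64(304.4)), (50, np.float64(304.2)), (62, np.float64(304.2)), (74, np.float64(304.2)), (86, np.float64(304.1)), (98, np.float64(304.0)), (110, np.float64(303.9)), (122, np.float64(303.8)), (134, np.float64(303.7)), (146, np.float64(304.0)), (158, np.float64(306.6)), (170, np.float64(308.8)), (182, np.float64(307.6)), (194, np.float64(323.6)), (206, np.float64(303.1)), (218, np.float64(303.0))]
```

View pics/g_wrist.png

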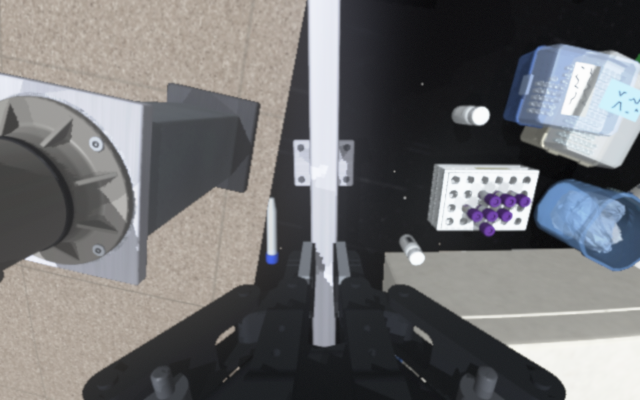

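Emit:
{"fn": "step_arm", "kwargs": {"increments": [[[0,0,0.4,0,5],[0,0,0.8,0,5],[0,0,0.9,0,5],[0,0,0.9,0,5],[0,0,0.9,0,5],[0,0,0.9,0,5],[0,0,0.8,0,5],[0,0,0.5,0,5],[0,0,0.3,0,5],[0,0,0,0,5]]]}}

```text
t: 18.95
position: [0.4274, 0.1343, 0.0991]
orientation: [-1.951, -2.462, 0.002]
force: [-0.4, 0.7, -6.6]
gripper_width: 0.104
```

```bash
python3 - <<'E'
from h import *
s=arm.snapshot('wrist');st=arm.get_state();R,_=cv2.Rodrigues(st['orientation'])
cv2.imwrite('pics/h_wrist.png',s['image'])
tx,ty=R[:,0],R[:,1];d=np.array([.4277,.1344,0])-st['position'];print(st['position'],'to go mm tool x,y',d@tx*1000,d@ty*1000)
s=arm.snapshot('side');cv2.imwrite('pics/h_side.png',cv2.resize(s['image'][130:260,270:410],None,fx=5,fy=4.5,interpolation=3))
E
```

```text
[0.42779585 0.13448139 0.09983204] to go mm tool x,y -0.06068448384121131 -0.07755218487518335
```

View pics/h_side.png

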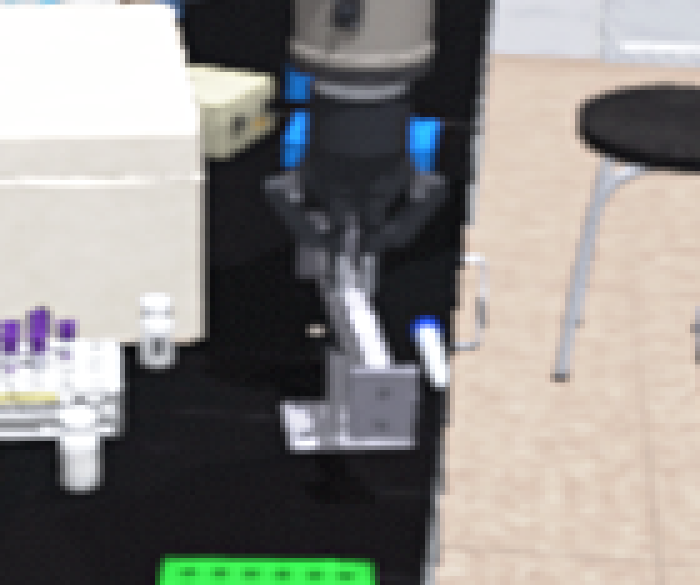

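View pics/h_wrist.png

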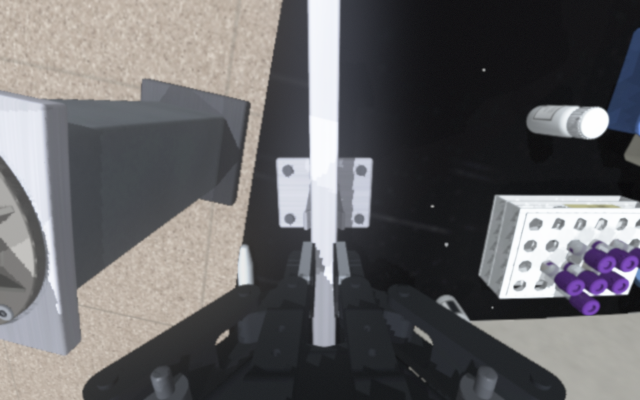

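```bash
python3 - <<'E'
from h import *
q=cv2.imread('pics/h_wrist.png')[145:245,265:385];cv2.imwrite('pics/hz.png',cv2.resize(q,None,fx=6,fy=6,interpolation=3))
s=arm.snapshot('wrist');st=arm.get_state();R,_=cv2.Rodrigues(st['orientation'])
def W(p,l,z):
    c,n=np.cos(p[2]),np.sin(p[2]);l=np.atleast_2d(l)
    return np.c_[p[0]+c*l[:,0]-n*l[:,1],p[1]+n*l[:,0]+c*l[:,1],np.full(len(l),z)]
m=np.array([[-.045,.035],[.045,.035],[.045,-.035],[-.045,-.035]])
print(proj(s,W([.4277,.1344,np.radians(13.2)],m,.008)))
print(proj(s,[st['position']+R[:,0]*d+np.array([0,0,.0296]) for d in (.03,.06,.09)]).round(1))
E
```

```text
[[274.47118331 157.84016858]
 [372.05595242 157.94090697]
 [368.281691   227.82027475]
 [278.12643777 227.77053349]]
[[324.5 206.7]
 [324.6 148. ]
 [324.8  81.6]]
```

View pics/hz.png

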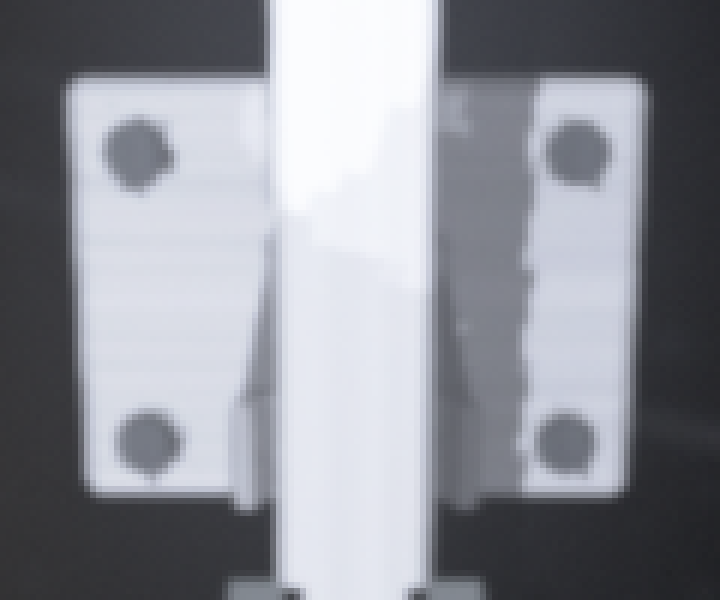

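Emit:
{"fn": "step_arm", "kwargs": {"increments": [[[0,0.04,0,0,5],[0,0,0.1,0,5],[0,0,0.1,0,5],[0,0,0.1,0,5],[0,0,0.08,0,5],[0,0,0,0,5]]]}}

```text
t: 19.7
position: [0.4285, 0.1346, 0.09]
orientation: [-1.951, -2.462, 0.001]
force: [-0.2, -0.4, -5.1]
gripper_width: 0.11
```

```bash
python3 - <<'E'
from h import *
s,st=avg(4);print(st['position'])
cv2.imwrite('pics/iz.png',cv2.resize(s['image'][145:265,265:385],None,fx=5,fy=5,interpolation=3))
E
```

```text
F tool [0.128 0.533 6.054] T tool [-0.002  -0.0047 -0.0047] sem [0.0167 0.015  0.0026] c_along_toolx mm 0.8
[0.42872996 0.13477384 0.09037275]
```

View pics/iz.png

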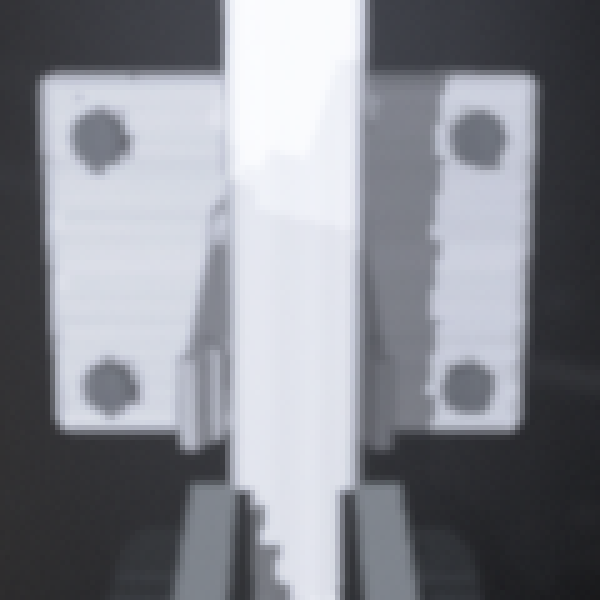

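Emit:
{"fn": "step_arm", "kwargs": {"increments": [[[0,0,0.08,0,5],[0,0,0.06,0,5],[0,0,0.04,0,5],[0,0,0.02,0,5],[0,0,0,0,5]]]}}

```text
t: 20.4
position: [0.4287, 0.1347, 0.0852]
orientation: [-1.951, -2.462, 0.0]
force: [-0.1, -0.4, -6.9]
gripper_width: 0.111
```

```bash
python3 - <<'E'
from h import *
s,st=avg(5);print(st['position'])
E
```

```text
F tool [-0.351  0.135  6.388] T tool [-0.0231 -0.0166  0.0198] sem [0.0137 0.0086 0.0151] c_along_toolx mm 2.6
[0.42870785 0.13472497 0.08535415]
```

Emit:
{"fn": "step_arm", "kwargs": {"increments": [[[0,0,0.02,0,5],[0,0,0.02,0,5],[0,0,0,0,5]]]}}

```text
t: 20.95
position: [0.429, 0.1349, 0.0846]
orientation: [1.951, 2.462, 0.001]
force: [-0.3, -0.7, 1.0]
gripper_width: 0.115
```

```bash
python3 - <<'E'
from h import *
s,st=avg(5);print(st['position'])
E
```

```text
F tool [-0.627 -0.774 -2.97 ] T tool [ 0.1701 -0.0853 -0.0086] sem [0.0103 0.0071 0.0091] c_along_toolx mm -28.7
[0.42893354 0.13483712 0.08452213]
```

Emit:
{"fn": "step_arm", "kwargs": {"increments": [[[0,0,-0.02,0,5],[0,0,0,0,5]]], "squeeze": 20}}

```text
t: 21.4
position: [0.4285, 0.1346, 0.0846]
orientation: [-1.951, -2.462, 0.0]
force: [0.8, -0.3, -3.0]
gripper_width: 0.11
```

```bash
python3 - <<'E'
from h import *
s,st=avg(4);print(st['position'],st['gripper_width'])
s=arm.snapshot('side');cv2.imwrite('pics/j_side.png',cv2.resize(s['image'][130:260,270:410],None,fx=5,fy=4.5,interpolation=3))
E
```

```text
F tool [-0.044  0.076  3.229] T tool [ 0.0274 -0.0076 -0.0093] sem [0.0171 0.0163 0.0104] c_along_toolx mm 2.3
[0.42849274 0.1346736  0.08467204] 0.11056865816849065
```

View pics/j_side.png

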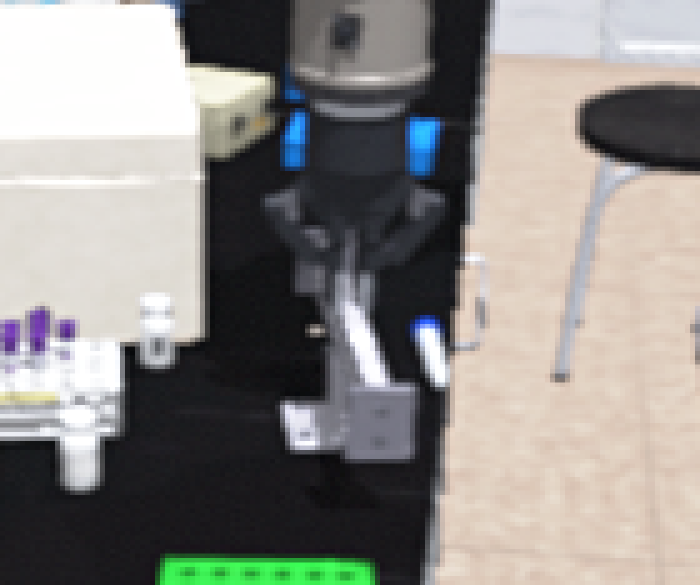

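Emit:
{"fn": "step_arm", "kwargs": {"increments": [[[0,0,0,0,16],[0,0,0,0,18],[0,0,0,0,20],[0,0,0,0,22],[0,0,0,0,22],[0,0,0,0,22]]]}}

```text
t: 22.25
position: [0.4287, 0.1347, 0.0849]
orientation: [-1.951, -2.462, -0.0]
force: [0.1, -0.4, -0.4]
gripper_width: 0.26
```

```bash
python3 - <<'E'
from h import *
s,st=avg(4);print(st['position'],st['gripper_width'])
cv2.imwrite('pics/k_wrist.png',s['image'])
s=arm.snapshot('side');cv2.imwrite('pics/k_side.png',cv2.resize(s['image'][130:260,270:410],None,fx=5,fy=4.5,interpolation=3))
E
```

```text
F tool [ 0.041  0.049 -0.102] T tool [ 0.0241 -0.0105 -0.0179] sem [0.0161 0.0137 0.0107] c_along_toolx mm -102.4
[0.42864926 0.13472011 0.08480385] 0.2564250103643602
```

View pics/k_side.png

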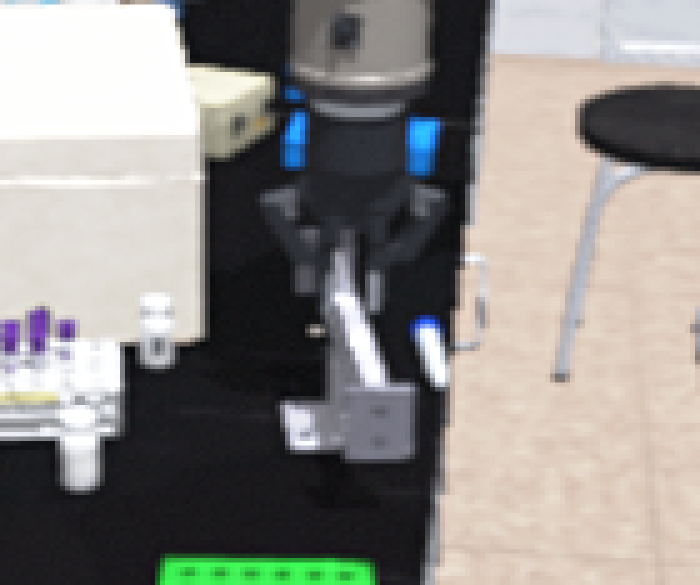

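View pics/k_wrist.png

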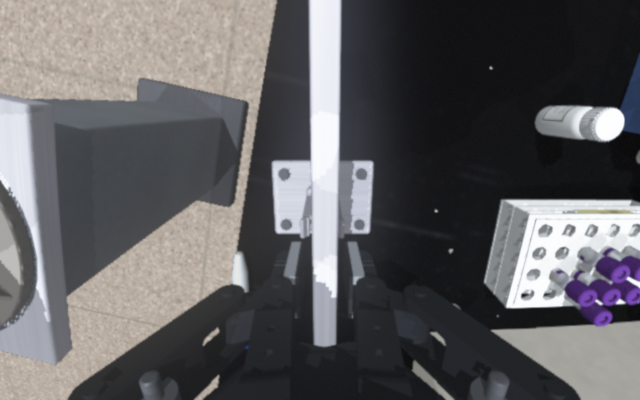

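The beam rests on the saddle by itself and hasn't moved. Next I open a little more and withdraw straight up.

Emit:
{"fn": "step_arm", "kwargs": {"increments": [[[0,0,0,0,35],[0,0,0,0,45],[0,0,0,0,45],[0,0,-0.2,0,45],[0,0,-0.4,0,45],[0,0,-0.6,0,45],[0,0,-0.8,0,45],[0,0,-0.8,0,45],[0,0,-0.8,0,45],[0,0,-0.8,0,45]]]}}

```text
t: 23.5
position: [0.4286, 0.1347, 0.1966]
orientation: [1.951, 2.462, 0.001]
force: [0.7, -0.6, -0.3]
gripper_width: 0.524
```

Emit:
{"fn": "step_arm", "kwargs": {"increments": [[[0,0,-0.6,0,45],[0,0,-0.6,0,45],[0,0,-0.2,0,45],[0,0,0,0,45],[0,0,0,0,45]]]}}

```text
t: 24.0
position: [0.4284, 0.1346, 0.2295]
orientation: [-1.951, -2.462, 0.001]
force: [-0.5, -0.0, -0.8]
gripper_width: 0.527
```

```bash
python3 - <<'E'
from h import *
s=arm.snapshot('wrist');cv2.imwrite('pics/l_wrist.png',s['image']);print(arm.get_state()['position'])
w=tilt(s,range(2,300,12))
zt=.114
print([(v,round((b-a)-(b-a)*.014/np.linalg.norm(onz(s,(a,v),zt)-onz(s,(b,v),zt)),2)) for v,a,b in w])
s=arm.snapshot('side');cv2.imwrite('pics/l_side.png',cv2.resize(s['image'][130:260,270:410],None,fx=5,fy=4.5,interpolation=3))
E
```

```text
[0.428324   0.13454956 0.22923525]
[(2, np.float64(15.05)), (14, np.float64(12.45)), (26, np.float64(10.13)), (38, np.float64(46.51)), (50, np.float64(46.5)), (62, np.float64(46.54)), (74, np.float64(46.63)), (86, np.float64(46.96)), (98, np.float64(47.18)), (110, np.float64(47.13)), (122, np.float64(47.34)), (134, np.float64(47.41)), (146, np.float64(71.2)), (158, np.float64(70.71)), (170, np.float64(70.62)), (182, np.float64(48.73)), (194, np.float64(0.36)), (206, np.float64(0.18)), (218, np.float64(47.91)), (230, np.float64(48.13)), (242, np.float64(48.24)), (254, np.float64(-2.59)), (266, np.float64(-3.17)), (278, np.float64(-1.68)), (290, np.float64(-3.09))]
```

View pics/l_side.png

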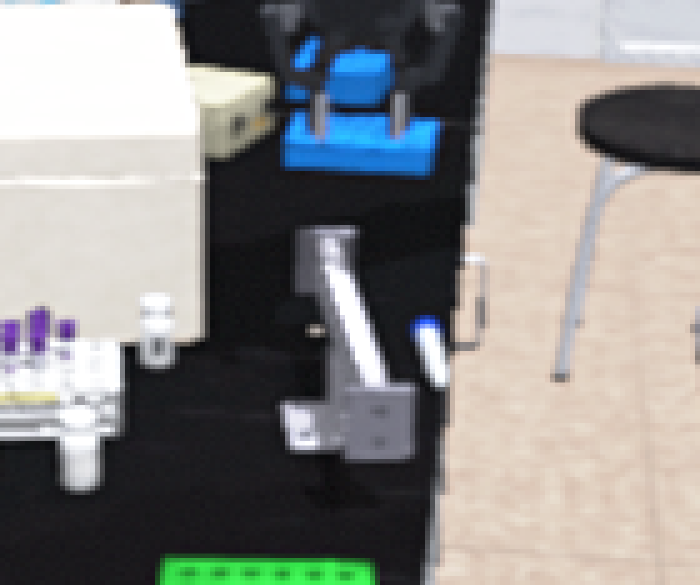

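View pics/l_wrist.png

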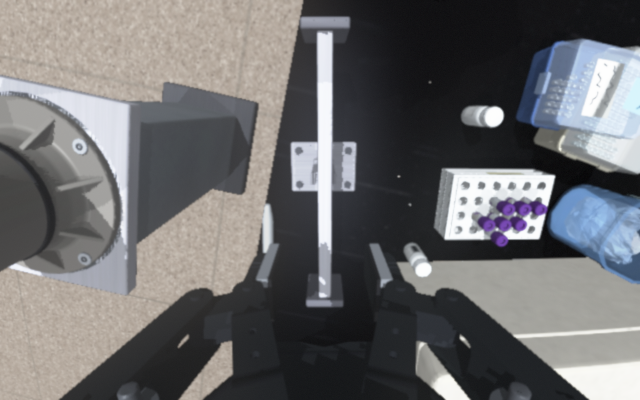

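```bash
python3 - <<'E'
from h import *
import time
s=arm.snapshot('wrist');cv2.imwrite('pics/m.png',cv2.resize(np.vstack([s['image'][5:50,290:360],s['image'][265:310,290:360]]),None,fx=6,fy=6,interpolation=3))
yaw=np.radians(13.2);ax=np.array([-np.sin(yaw),np.cos(yaw),0]);xx=np.array([np.cos(yaw),np.sin(yaw),0])
for off in (0,):
  c=np.array([.4286,.1347,0])+ax*off
  for sg in (1,-1):
    P=[c+ax*sg*.15+xx*e*.022+np.array([0,0,.120]) for e in (-1,1)]
    p=proj(s,P);print(sg,p.round(1),'width',np.linalg.norm(p[1]-p[0]).round(2))
d=arm.snapshot('side')
P=[c+ax*.15+xx*e*.022+np.array([0,0,z]) for z in (.120,.062) for e in (1,-1)]
print('side near',proj(d,P).round(1), ((proj(d,P)-[270,130])*[5,4.5]).round(0))
P=[c-ax*.15+xx*e*.022+np.array([0,0,z]) for z in (.120,.062) for e in (1,-1)]
print('side far', ((proj(d,P)-[270,130])*[5,4.5]).round(0))
cv2.imwrite('pics/m_side.png',cv2.resize(d['image'][130:260,270:410],None,fx=5,fy=4.5,interpolation=3))
E
```

```text
1 [[299.1  22.9]
 [349.8  23. ]] width 50.7
-1 [[305.4 310.8]
 [342.4 310.9]] width 37.03
side near [[339.1 215.7]
 [352.6 215.2]
 [338.6 231.1]
 [351.7 230.7]] [[346. 386.]
 [413. 384.]
 [343. 455.]
 [409. 453.]]
side far [[296. 224.]
 [351. 223.]
 [294. 284.]
 [348. 283.]]
```

View pics/m.png

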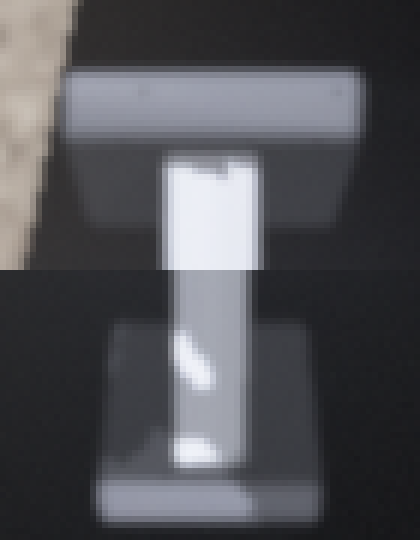

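View pics/m_side.png

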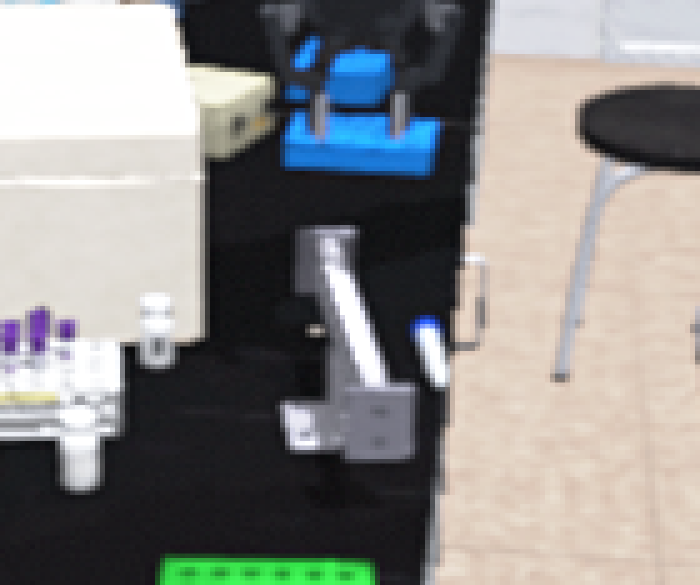

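```bash
python3 - <<'E'
from h import *
print(arm.job_done(), arm.get_state()['t'])
E
```

```text
the job is handed in; nothing more can be done
the job is handed in; nothing more can be done
```

The beam is resting level in the saddle slot, held by the saddle alone. I handed the job in at about 25 s of the 64 s allowed.

- **Finding the balance point:** I lifted the beam three times. The first lift, near its middle, gave almost no moment. The second, 30 mm further along, gave 0.20 N·m, which pointed back about 31 mm. The third was about 1 mm from the first and read 0.7 ± 0.6 mm off balance. The balance point appears to be about 5 mm from the beam's centre.
- **Placing it:** I turned the beam to the stand's angle (about 13°) and moved it 1 mm sideways after a close look at the cheeks. I then lowered it in small steps. It touched the seat at the predicted height, pressing with about 10 N, and I eased that off before letting go.
- **Last checks:**
  - **After release:** the force on the gripper was about zero, and the beam did not move as I opened the fingers and backed away.
  - **Level:** in the wrist and side pictures, both end plates match a level beam to within 1–2 pixels.
  - **Bystanders:** the ones visible in the last pictures look unmoved. I did not measure them.
- **Checks that disagreed:** the first stand position was about 1 mm off sideways, which is what the shift corrected. My automatic edge-width check for level failed in the last view because of the bright background, so I compared the end plates instead.

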